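# Pack the job tray

### The job

Pack the wooden job tray for the gate repair, each thing in the compartment cut for it: the sanding block flat in the largest rectangular well, the tape measure standing upright in the long narrow well, the nearer padlock flat in the short, nearly square well, and the six-sided nut flat in the round well. Everything must sit right down on the floor of its own well, not on the edge. Leave the look-alikes, the long timber offcut and the plain round collar, where they lie on the bench.

Things in the scene. Friction and masses are not known exactly. Their poses are not given: they have to be found in the camera images.
- block_center (a point): Loose cork-brown sanding block, a plain brick 60 x 100 x 31 mm (x, y, z), lying flat, about 60 g; shorter and wider than the wood offcut. Point at its centre, 15.5 mm above what it lies on. Grip it across x (60 mm).
- measure_center (a point): Loose yellow tape measure, standing upright: case 30 mm thick along x, 35 mm with its clip, 84 mm along y, and 69 mm high, about 260 g. Point 32 mm above its underside, midway in the outline; the case spans y = -26 to +42 mm from it (steel end hook low on the -y side). Grip it across x.
- padlock_center (a point): Loose brass padlock lying flat (not the one out of reach on the rearmost board), 61 x 40 x 17 mm (x, y, z), about 120 g. Point at the centre of that outline, 8.5 mm above its underside. The thick body spans x = -3 to +31 mm (its middle is 14 mm to the +x side of the point) and is 40 mm wide along y; the steel shackle, 11 mm high at most, is on the -x side. Grip the body across y.
- nut_center (a point): Loose large steel six-sided nut with a hole, lying flat: 30 mm across corners (along x), 26 mm across flats (along y), 13 mm high, about 30 g. Point at its centre, 6.5 mm above its underside. Grip it across the flats, along y.
- bay_block: Fixed pale plywood insert, 90 x 126 x 10 mm, one of four (2 x 2, places vary) in a dark wooden tray (194 x 266 mm, rim 16 mm above the bench); this one has the largest rectangular well, 80 x 116 mm. Well grey-lined, centred, 6 mm deep. Origin: centre of its underside, 4 mm above the bench; well floor 4 mm, insert top 10 mm above the origin. x: along its short side, y: along its long side.
- bay_tape: Fixed pale plywood insert, 90 x 126 x 10 mm, one of four (2 x 2, places vary) in a dark wooden tray (194 x 266 mm, rim 16 mm above the bench); this one has a long narrow rectangular well, 56 x 110 mm. Well grey-lined, centred, 6 mm deep. Origin: centre of its underside, 4 mm above the bench; well floor 4 mm, insert top 10 mm above the origin. x: along its short side, y: along its long side.
- bay_lock: Fixed pale plywood insert, 90 x 126 x 10 mm, one of four (2 x 2, places vary) in a dark wooden tray (194 x 266 mm, rim 16 mm above the bench); this one has a short, nearly square rectangular well, 68 x 80 mm. Well grey-lined, centred, 6 mm deep. Origin: centre of its underside, 4 mm above the bench; well floor 4 mm, insert top 10 mm above the origin. x: along its short side, y: along its long side.
- bay_nut: Fixed pale plywood insert, 90 x 126 x 10 mm, one of four (2 x 2, places vary) in a dark wooden tray (194 x 266 mm, rim 16 mm above the bench); this one has a round well of 78 mm diameter. Well grey-lined, centred, 6 mm deep. Origin: centre of its underside, 4 mm above the bench; well floor 4 mm, insert top 10 mm above the origin. x: along its short side, y: along its long side.
- offcut_center (a point): Loose offcut of dark grained timber, 45 x 140 x 32 mm (x, y, z), lying flat: longer and narrower than the sanding block. Not part of the kit. Point at its centre, 16 mm above the bench.
- collar_center (a point): Loose round steel collar (plain ring), 30 mm outside diameter, 17 mm hole, 13 mm high, lying flat: as big as the nut, but round, without corners. Not part of the kit. Point at its centre, 6.5 mm above the bench.
There are look-alikes about, which are no part of the job. Leave any green or red look-alike of the part that bears measure_center alone.

How it is judged:
At the end, for the whole second after the job is handed in: Each of the four things is down on the floor of its own well (height within 3 mm, level within 0.12 rad, centre within 20 mm (block), 20 by 25 mm (tape measure), 25 mm (padlock) or 30 mm (nut) of the middle along x and y), and the offcut and the collar lie within 20 mm of where they were (x of block_center in the frame of bay_block between -0.02 and 0.02 m and y of block_center in the frame of bay_block between -0.02 and 0.02 m and z of block_center in the frame of bay_block between 0.0165 and 0.0225 m and angle between each of block_center, measure_center, padlock_center, nut_center's own z axis and vertical below 0.12 rad and x of measure_center in the frame of bay_tape between -0.02 and 0.02 m and y of measure_center in the frame of bay_tape between -0.025 and 0.025 m and z of measure_center in the frame of bay_tape between 0.033 and 0.039 m and x of padlock_center in the frame of bay_lock between -0.025 and 0.025 m and y of padlock_center in the frame of bay_lock between -0.025 and 0.025 m and z of padlock_center in the frame of bay_lock between 0.0095 and 0.0155 m and x of nut_center in the frame of bay_nut between -0.03 and 0.03 m and y of nut_center in the frame of bay_nut between -0.03 and 0.03 m and z of nut_center in the frame of bay_nut between 0.0075 and 0.0135 m and distance of each of offcut_center, collar_center from where it was at the start of the episode below 0.02 m); the robot touches nothing.
It fails at once if the timber offcut is shifted by more than 30 mm (distance of offcut_center from where it was at the start of the episode above 0.03 m).
It fails at once if the round collar is shifted by more than 30 mm (distance of collar_center from where it was at the start of the episode above 0.03 m).
It also fails if it takes over 90 s, if anything falls off the work surface, if the arm or the gripper's body presses on something with over 40 N, if the wrist force passes 120 N, or if a joint passes its speed limit or range.

### The arm

A 6-joint arm with a two-finger parallel gripper is mounted at the origin on a cart in front of the work surface, level with it; the furniture and walls round the work are solid. World frame = base frame: x ahead of the robot, y to its left, z up, the work surface at z = 0. Lengths are in m, angles in rad, forces in N, time in s.
With the tool pointing down it reaches from about 0.4 to 0.825 m from the base axis. Payload 7 kg.
Tool frame: the origin (TCP) lies midway between the tips of the shut fingers; the grasp point (between the pads) lies arm.hold_point_z behind it (arm.hold_point_z is the distance from the TCP to the grasp point, in m); z points along the fingers, y is the line along which they close (so a half turn about z gives the same grasp; the last joint's range is limited). The gripper opens to 88 mm and grips with 3 to 60 N. Pads are 19 mm wide; open, the fingers measure 130 mm over their backs; the gripper's body (78 mm by 193 mm) begins 47 mm behind the grasp point.
Start: joints at [1.525, 0.359, 0.012, 0, -1.224, -0.288], TCP at [0.221, 0.638, 0.187] pointing down, gripper open.
Joint ranges: [-3.07, 3.07], [-1.43, 2.12], [-1.02, 1.25], [-3.03, 1.67], [-3.05, -0], [-3.03, 3.03]. Speed limits (rad/s): [2.39, 2.39, 3.01, 3.14, 3.14, 3.14].

### API

Orientations are given as [roll, pitch, yaw] about the fixed x, y, z axes, in that order (R = Rz(yaw) Ry(pitch) Rx(roll)).
In Python, from station import arm gives the robot as it stands.
- The arm moves only by the shell command python3 -m crank 'ROWS' [OPENING] [FORCE]. ROWS is JSON, a list that holds one entry, the list of rows, each a list of 4 numbers: the shift along the tool's x, y, z in units of 25 mm (1.0 is 25 mm), then the turn about the tool's z in units of 5 degrees (1.0 is 5 degrees). A call has 1 to 12 rows; each row is the pose to reach, as a shift and turn from the pose commanded when the call began, along the tool's axes at that moment; what a row does not reach only later rows make up. A row lasts 1/8 s, in which the tool goes at most 62.5 mm and 10.7 degrees, less where a joint would pass 70% of its speed; a pose out of reach is approached as far as the arm can. A call with a gripper value outside its range is refused whole. OPENING is the closure, from 0 (fully open) to 1 (shut), set as the call begins (- or left out, the last holds). The fingers move at their own pace and stop on an object; FORCE is the grip in N (left out, the last holds). Time passes only in rows, so rows that repeat a pose let the fingers close. It gives the time, the measured TCP pose, the force, the opening and the grip force at its end, in the units of the state.
- arm.get_state(): the state, without advancing time (a new reading comes with each control period).
- arm.grab_frame(name): name is "scene" or "top" or "wrist"; returns (picture, depth): 420x560x3 uint8, red, green, blue; 420x560 float32, m along the optical axis (not along the pixel's ray), 0 where there is no reading.
- arm.get_calibration(name): a dict with "mtx" (3x3 intrinsics, pixels), "R" (3x3) and "t" (3): a world point X has camera coordinates R X + t; the wrist camera has in their place "mount" (4x4, takes a point from camera to tool coordinates, whose origin is the TCP and whose axes are the flange's). Camera axes: x right, y down, z forward; pixel columns grow to the right and rows downward; lengths in m; the calibration is good to about 2 mm. The wrist camera is an equidistant fisheye: a pixel r from the principal point sees the ray r / f radians off the axis. A picture is of the moment at which its call begins: read the wrist's pose just before it. get_calibration takes no time and is no camera call.
- arm.job_done(): hands the job in; it is judged then, once.
Trained networks look in the newest picture that a camera, given by its name, has taken for a name from the list of things; names that differ only in an ending like _2 or _b are one class to them, and where a whole thing is asked for, a point or a joint stands for the part that bears it (a point fixed in the world has none). Each returns a list of dicts, best first, with "score" (0 to 1); they miss things now and then, are a little off and sometimes report something else, mostly with a low value. They report only what shows in the picture. A call takes as long as a camera call. They do not tell look-alikes from the thing itself.
- arm.recognise(thing, camera): "extent" ([left, top, width, height] in pixels, round what is visible of it).
- arm.trace(thing, camera): "mask" (420x560 bool, what is visible of it) and "extent" ([left, top, width, height] in pixels, round what is visible of it).
The state is a dict: "t": time; "q": joint angles; "qd": joint speeds; "joint_efforts": joint torques, N m; "eef_pos": TCP position; "ee_rot": TCP orientation; "force": force on the tool from outside, world axes, zero at the start; "moment": the same for the moment, N m; "width": finger opening in m; "gripper_force": force on a finger pad.
Only numpy, scipy, OpenCV 4.12 (cv2) and the standard library are available. Lean on these libraries where they do the work, as an engineer would, in place of code of your own. Each camera call takes 0.05 s, during which the arm holds its last target. There are 200 camera calls.

## Working session

There is one attempt and no reset: what is moved stays moved. The work goes in short steps, Python scripts to look and compute and a shell command to move; the robot and the scene stay as the last step left them, time stands still between calls to the robot, and variables do not carry over. Pictures are saved under pics/ and viewed, at most 14 in all, crops included, and the job is handed in when it is done.

```bash
ls; mkdir -p pics
python3 - <<'E'
from station import arm
import cv2,numpy as np
s=arm.get_state();print(s);print(arm.hold_point_z)
for n in["top","scene"]:
    im,d=arm.grab_frame(n);cv2.imwrite(f"pics/{n}0.png",im[:,:,::-1]);np.savez(f"{n}0.npz",im=im,d=d)
    c=arm.get_calibration(n);print(n,c)
print(arm.get_calibration("wrist"))
E
```

```text
pics
{'t': 0.0, 'q': array([ 1.52511677e+00,  3.59377033e-01,  1.10744178e-02, -3.64529695e-04,
       -1.22410669e+00, -2.88082757e-01]), 'qd': array([-2.50361888e-04,  8.51518908e-07,  1.56784660e-04, -2.49765875e-04,
       -8.84005236e-04, -2.62463532e-05]), 'joint_efforts': array([ 6.23291089e-05, -5.82719707e+01,  2.93037558e+01,  6.99671522e+00,
        6.81251142e-03, -1.67617941e-04]), 'eef_pos': array([0.22098511, 0.63721663, 0.1864333 ]), 'ee_rot': array([ 3.13994878e+00, -1.29754439e-04, -3.33886349e-01]), 'force': array([ 0.22043157,  0.1126788 , -0.6759939 ]), 'moment': array([ 0.0215311 , -0.02190582, -0.0006682 ]), 'gripper_force': 0.0, 'width': 0.08718714714926362}
0.0188
top {'mtx': array([[439.90102493,   0.        , 279.942322  ],
       [  0.        , 439.90102493, 210.44241284],
       [  0.        ,   0.        ,   1.        ]]), 'R': array([[-0.01263012, -0.9997651 , -0.01761295],
       [-0.99083199,  0.01488285, -0.1342776 ],
       [ 0.13450819,  0.01575553, -0.99078722]]), 't': array([0.03632869, 0.53303584, 1.17904798])}
scene {'mtx': array([[457.56661371
[... 152 characters left out ...]
2571535, -0.56358354,  0.02382735],
       [-0.29409226, -0.46615596, -0.83439101],
       [ 0.48135631,  0.68196203, -0.55065769]]), 't': array([-0.42230673,  0.23194934,  1.00112347])}
{'mtx': array([[325.1922621 ,   0.        , 285.12190683],
       [  0.        , 325.1922621 , 210.65257813],
       [  0.        ,   0.        ,   1.        ]]), 'mount': array([[-4.19976395e-04, -9.65553438e-01, -2.60204500e-01,
         7.06200315e-02],
       [ 9.99999762e-01, -5.47941051e-04,  4.19247439e-04,
        -8.02345425e-04],
       [-5.47382533e-04, -2.60204262e-01,  9.65553438e-01,
        -1.97094371e-01],
       [ 0.00000000e+00,  0.00000000e+00,  0.00000000e+00,
         1.00000000e+00]])}
```

View pics/top0.png

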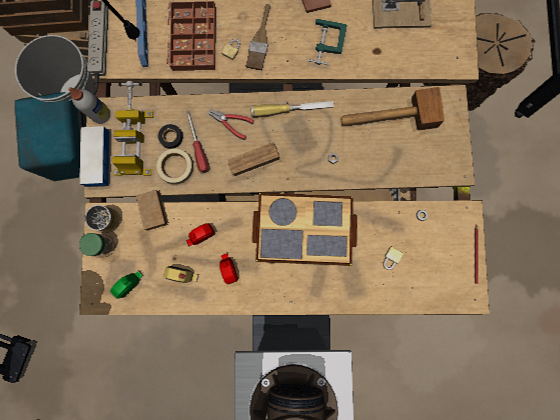

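View pics/scene0.png

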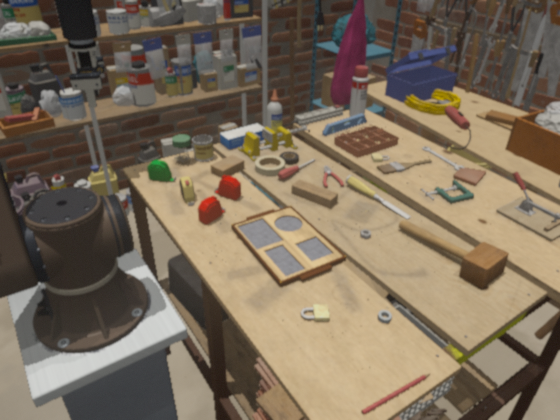

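The top view shows the front board with the tray: round well (283,211), square well (327,212), large well (281,244) and narrow well (327,245). The yellow tape measure is at (180,273), the padlock at (393,258), the block at (150,210) and the offcut at (253,159). Rings are at (421,215) and (333,158), and the scene view agrees with all of this.

```bash
cat > h.py <<'E'
import numpy as np,cv2
from station import arm
def mask_pts(m,d,c):
    v,u=np.nonzero(m&(d>0));z=d[v,u];K=c["mtx"]
    X=np.stack([(u-K[0,2])/K[0,0]*z,(v-K[1,2])/K[1,1]*z,z],1)
    return (X-c["t"])@c["R"]
def at_z(uv,c,z):
    K=c["mtx"];r=np.linalg.inv(K)@np.array([uv[0],uv[1],1.]);r=c["R"].T@r;o=-c["R"].T@c["t"]
    return o+r*(z-o[2])/r[2]
E
python3 - <<'E'
from h import *
import json
c=arm.get_calibration("top");z=np.load("top0.npz");d=z["d"];im=z["im"]
hz=dict(block=.031,measure=.069,padlock=.017,nut=.013,offcut=.032,collar=.013)
arm.grab_frame("top")
for n,k in [(a+"_center",b) for a,b in hz.items()]+[(b,.01) for b in["bay_block","bay_tape","bay_lock","bay_nut"]]:
    for r in arm.trace(n,"top")[:4]:
        if r["score"]<.2: continue
        P=mask_pts(r["mask"],d,c)
        v,u=np.nonzero(r["mask"])
        Q=np.array([at_z((a,b),c,k)[:2] for a,b in zip(u,v)]).astype(np.float32)
        rc=cv2.minAreaRect(Q)
        print(n,round(r["score"],2),r["extent"],"zpct",np.percentile(P[:,2],[5,50,95]).round(3),"mean",Q.mean(0).round(3),"rect",np.round(rc[0],3),np.round(rc[1],3),round(rc[2],1))
a=cv2.resize(im[195:235,400:440],(390,390),interpolation=3);b=cv2.resize(im[140:180,313:353],(390,390),interpolation=3)
cv2.imwrite("pics/rings.png",np.hstack([a,b])[:,:,::-1])
E
```

```text
block_center 0.79 [136.5, 189.1, 29.8, 38.9] zpct [0.018 0.031 0.035] mean [0.541 0.389] rect [0.541 0.389] [0.102 0.064] 15.6
measure_center 0.93 [185.5, 222.3, 29.7, 24.0] zpct [0.003 0.057 0.066] mean [0.468 0.245] rect [0.467 0.248] [0.042 0.079] 31.5
measure_center 0.81 [110.8, 269.5, 32.3, 27.1] zpct [0.005 0.054 0.066] mean [0.339 0.44 ] rect [0.342 0.437] [0.042 0.09 ] 45.0
measure_center 0.56 [220.7, 254.1, 16.3, 30.0] zpct [0.003 0.057 0.066] mean [0.374 0.171] rect [0.377 0.173] [0.08  0.039] 18.6
padlock_center 0.6 [382.4, 244.2, 17.8, 24.7] zpct [0.004 0.014 0.019] mean [ 0.402 -0.277] rect [ 0.397 -0.275] [0.041 0.061] 57.7
offcut_center 0.82 [227.4, 144.6, 50.9, 31.7] zpct [0.001 0.031 0.036] mean [0.682 0.103] rect [0.683 0.103] [0.057 0.141] 19.3
offcut_center 0.68 [165.9, 268.0, 31.3, 13.8] zpct [0.005 0.058 0.066] mean [0.362 0.306] rect [0.362 0.304] [0.09  0.034] 80.0
collar_center 0.52 [415.9, 213.2, 13.3, 7.3] zpct [0.008 0.013 0.017] mean [ 0.519 -0.367] rect [ 0.519 -0.366] [0.026 0.029] 25.5
bay_block 0.85 [258.6, 225.3, 47.9, 37.7] zpct [0.005 0.009 0.015] mean [0.443 0.029] rect [0.444 0.029] [0.126 0.092] 88.9
bay_tape 0.94 [304.3, 230.2, 46.5, 30.2] zpct [0.005 0.011 0.017] mean [ 0.436 -0.098] rect [ 0.437 -0.097] [0.125 0.09 ] 87.1
bay_tape 0.36 [327.0, 153.3, 9.7, 10.0] zpct [-0.     0.011  0.017] mean [ 0.687 -0.123] rect [ 0.688 -0.123] [0.026 0.027] 88.4
bay_lock 0.61 [305.3, 197.5, 41.7, 33.7] zpct [0.005 0.011 0.017] mean [ 0.527 -0.103] rect [ 0.527 -0.102] [0.126 0.09 ] 87.0
bay_nut 0.72 [259.0, 196.5, 44.9, 31.4] zpct [0.006 0.012 0.017] mean [0.534 0.023] rect [0.534 0.024] [0.126 0.09 ] 87.0
```

View pics/rings.png

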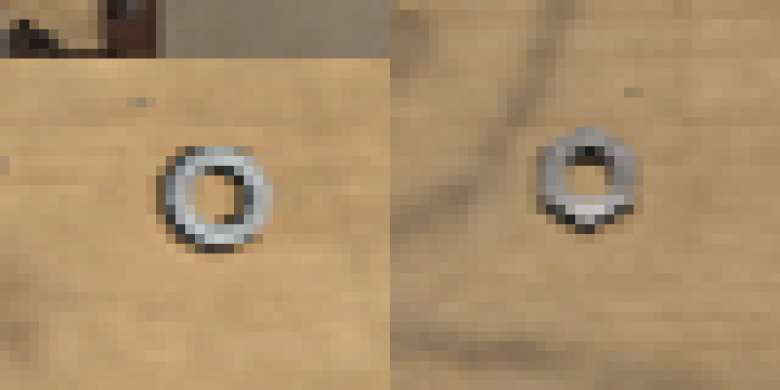

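Left ring (421,215) is round, so it is the collar. The right one (333,158) has corners pointing along the image vertical, so it is the nut. Next I refine the top faces from depth.

```bash
cat >> h.py <<'E'
def rect(P): 
    (c,(w,h),a)=cv2.minAreaRect(P[:,:2].astype(np.float32))
    if w<h: w,h,a=h,w,a+90
    return np.round(c,3),round(w,3),round(h,3),"long axis deg",round((a+90)%180-90,1)
def go(x,y,z,yaw_deg,s=None):
    "rows units from the present measured pose to a tool-down pose"
    s=s or arm.get_state();p=s["eef_pos"];from scipy.spatial.transform import Rotation as R
    M=R.from_euler("xyz",s["ee_rot"]).as_matrix();d=M.T@(np.array([x,y,z])-p)/.025
    dy=(yaw_deg-np.degrees(s["ee_rot"][2])+180)%360-180
    print("t",round(s["t"],2),"row",d.round(2),"turn",round(-dy/5,2),"| other way",round((-dy+360*np.sign(dy))/5,2))
E
python3 - <<'E'
from h import *
c=arm.get_calibration("top");z=np.load("top0.npz");d=z["d"]
P=mask_pts(np.ones(d.shape,bool),d,c)
def near(x,y,r,lo,hi): return P[(np.hypot(P[:,0]-x,P[:,1]-y)<r)&(P[:,2]>lo)&(P[:,2]<hi)]
for n,a in dict(block=(.541,.389,.075,.024,.045),tape=(.362,.305,.06,.02,.09),tapetop=(.362,.305,.06,.058,.09),lock=(.4,-.277,.05,.010,.03),nut=(.687,-.123,.03,.007,.03),tray=(.485,-.036,.2,.004,.03)).items():
    Q=near(*a);print(n,len(Q),rect(Q),"mean",Q.mean(0).round(3),"z",np.percentile(Q[:,2],[50,95]).round(3))
q=near(.362,.305,.075,.004,.09)
u=np.array([np.cos(np.radians(80)),np.sin(np.radians(80))])
s=(q[:,:2]-[.362,.305])@u
for lo in np.arange(-.06,.06,.01):
    k=(s>=lo)&(s<lo+.01)
    if k.any(): print(round(lo,3),k.sum(),q[k,2].max().round(3),np.median(q[k,2]).round(3))
a=cv2.resize(z["im"][245:295,155:205],(400,400),interpolation=3);b=cv2.resize(z["im"][235:275,373:413],(400,400),interpolation=3)
cv2.imwrite("pics/tl.png",np.hstack([a,b])[:,:,::-1])
go(.541,.389,.12,15.6)
E
```

```text
block 777 (array([0.543, 0.393]), 0.101, 0.061, 'long axis deg', 15.7) mean [0.543 0.393 0.031] z [0.031 0.035]
tape 346 (array([0.363, 0.311]), 0.068, 0.035, 'long axis deg', 77.9) mean [0.363 0.308 0.055] z [0.059 0.067]
tapetop 184 (array([0.363, 0.312]), 0.048, 0.029, 'long axis deg', 76.7) mean [0.363 0.312 0.063] z [0.063 0.068]
lock 200 (array([ 0.397, -0.276]), 0.06, 0.04, 'long axis deg', -33.6) mean [ 0.405 -0.281  0.015] z [0.015 0.019]
nut 57 (array([ 0.686, -0.122]), 0.03, 0.029, 'long axis deg', -33.1) mean [ 0.687 -0.122  0.012] z [0.012 0.017]
tray 6919 (array([ 0.484, -0.032]), 0.385, 0.378, 'long axis deg', -47.6) mean [ 0.485 -0.037  0.011] z [0.011 0.018]
-0.06 2 0.004 0.004
-0.05 18 0.015 0.006
-0.04 17 0.009 0.006
-0.03 70 0.052 0.031
-0.02 65 0.07 0.054
-0.01 60 0.07 0.062
0.0 55 0.067 0.062
0.01 53 0.069 0.062
0.02 53 0.068 0.061
0.03 40 0.061 0.053
0.04 1 0.005 0.005
0.05 4 0.006 0.005
t 0.65 row [15.35  5.21  2.69] turn -6.94 | other way 65.06
```

View pics/tl.png

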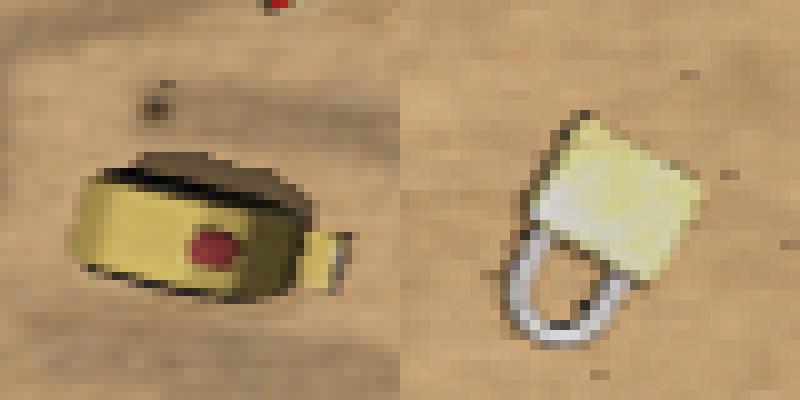

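The tape's hook end is on the right (world -y). The padlock body lies up and to the right, with the shackle below it. Moving to the block now.

```bash
python3 -m crank '[[[15.4,5.0,0,-7],[15.4,5.0,0,-7],[15.4,5.0,0,-7],[15.4,5.0,0,-7],[15.4,5.0,0,-7],[15.4,5.0,0,-7],[15.4,5.0,0,-7],[15.4,5.0,0,-7],[15.4,5.0,0,-7],[15.4,5.0,2,-7],[15.4,5.0,2,-7],[15.4,5.0,2,-7]]]' 0 20
python3 - <<'E'
from h import *
im,d=arm.grab_frame("wrist");cv2.imwrite("pics/w1.png",im[:,:,::-1]);go(.543,.393,.012,15.7)
E
```

```text
t: 2.15
eef_pos: [0.5441, 0.3945, 0.1389]
ee_rot: [3.141, -0.001, 0.279]
force: [0.1, -0.4, 1.0]
width: 0.0877
gripper_force: 0.0
t 2.2 row [-0.09  0.06  5.1 ] turn 0.05 | other way -71.95
```

View pics/w1.png

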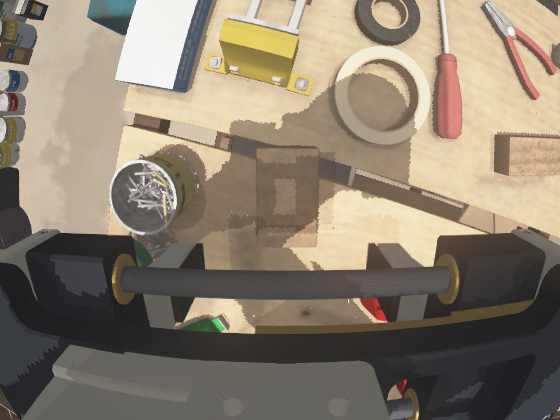

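The wrist view shows the block at columns 258–318, square with the fingers and centred between them, with the can to the left clear. Descend, grip and lift.

```bash
python3 -m crank '[[[-0.1,0,2,0],[-0.1,0,4,0],[-0.1,0,5.05,0],[-0.1,0,5.05,0],[-0.1,0,5.05,0]]]' 0 20 && python3 -m crank '[[[0,0,0,0],[0,0,0,0],[0,0,0,0],[0,0,0,0],[0,0,0,0],[0,0,0,0]]]' 1 20
python3 - <<'E'
from h import *
go(.443,.029,.10,-93)
E
```

```text
t: 2.82
eef_pos: [0.5428, 0.3942, 0.0136]
ee_rot: [-3.14, -0.003, 0.278]
force: [0.4, -0.2, -0.1]
width: 0.0879
gripper_force: 0.0
t: 3.58
eef_pos: [0.5415, 0.3928, 0.011]
ee_rot: [3.141, 0.0, 0.277]
force: [-0.6, -0.6, -0.2]
width: 0.0332
gripper_force: 0.0
t 3.58 row [-7.77 12.92 -3.56] turn 21.78 | other way -50.22
```

Run:
```python
from h import *
im,d=arm.grab_frame("wrist");cv2.imwrite("pics/w2.png",im[:,:,::-1])
s=arm.get_state();print(s["width"],s["gripper_force"])
```

```text
0.029371555148081277 0.0
```

View pics/w2.png

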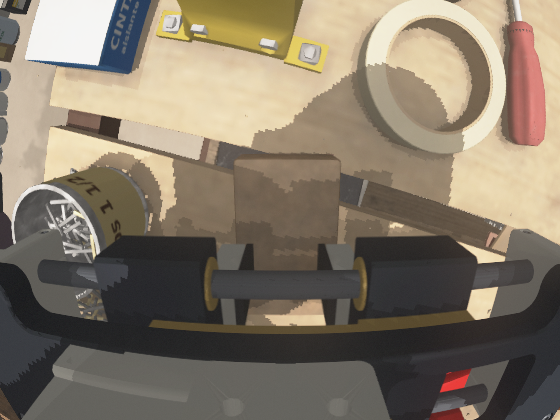

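```bash
cat >> h.py <<'E'
def wrist_at_z(uvs,z,s=None):
    from scipy.spatial.transform import Rotation as R
    s=s or arm.get_state();c=arm.get_calibration("wrist");K=c["mtx"];T=np.eye(4)
    T[:3,:3]=R.from_euler("xyz",s["ee_rot"]).as_matrix();T[:3,3]=s["eef_pos"];T=T@c["mount"];o=[]
    for u,v in uvs:
        x=(u-K[0,2])/K[0,0];y=(v-K[1,2])/K[1,1];r=np.hypot(x,y)+1e-9
        d=T[:3,:3]@np.array([x/r*np.sin(r),y/r*np.sin(r),np.cos(r)])
        o.append(T[:3,3]+d*(z-T[2,3])/d[2])
    return np.array(o).round(4)
E
python3 - <<'E'
from h import *
print("far edge now",wrist_at_z([(235,160),(340,160),(250,325),(320,325)],.031).tolist())
s=dict(eef_pos=np.array([0.5441,0.3945,0.1389]),ee_rot=np.array([3.141,-.001,.279]))
print("pic1",wrist_at_z([(257,148),(318,148),(317,246),(257,246)],.031,s).tolist())
s=arm.get_state();print(s["width"],s["eef_pos"],s["ee_rot"],s["q"])
_,d=arm.grab_frame("wrist");print(d[170:330:15,285].round(3), d[300,240:340:10].round(3))
E
```

```text
far edge now [[0.584, 0.4337, 0.031], [0.5998, 0.3781, 0.031], [0.4827, 0.4002, 0.031], [0.4952, 0.356, 0.031]]
pic1 [[0.5845, 0.4335, 0.031], [0.6002, 0.3786, 0.031], [0.5066, 0.3504, 0.031], [0.4901, 0.4086, 0.031]]
0.029371555148081277 [0.5415393  0.3927607  0.01103253] [3.14148156e+00 1.06239493e-04 2.77099765e-01] [ 9.18288547e-01  4.97139827e-01 -2.04690471e-01  3.33591628e-05
 -8.69117616e-01  9.29586015e-01]
[0.178 0.179 0.181 0.184 0.187 0.188 0.191 0.085 0.083 0.198 0.24 ] [0.127 0.132 0.198 0.198 0.199 0.198 0.199 0.199 0.132 0.126]
```

```bash
python3 -m crank '[[[0,0,0,0],[0,0,0,0]]]' 1 20
python3 - <<'E'
from h import *
im,d=arm.grab_frame("scene");c=arm.get_calibration("scene");K=c["mtx"]
p=c["R"]@np.array([.543,.393,.03])+c["t"];p=K@p/p[2];u,v=int(p[0]),int(p[1]);print(u,v)
cv2.imwrite("pics/s2.png",cv2.resize(im[max(v-70,0):v+50,max(u-80,0):u+80],(800,600),interpolation=2)[:,:,::-1])
E
```

```text
t: 3.92
eef_pos: [0.5416, 0.3928, 0.0111]
ee_rot: [3.142, 0.0, 0.277]
force: [0.5, -0.1, -0.3]
width: 0.0051
gripper_force: 0.0
226 162
```

View pics/s2.png

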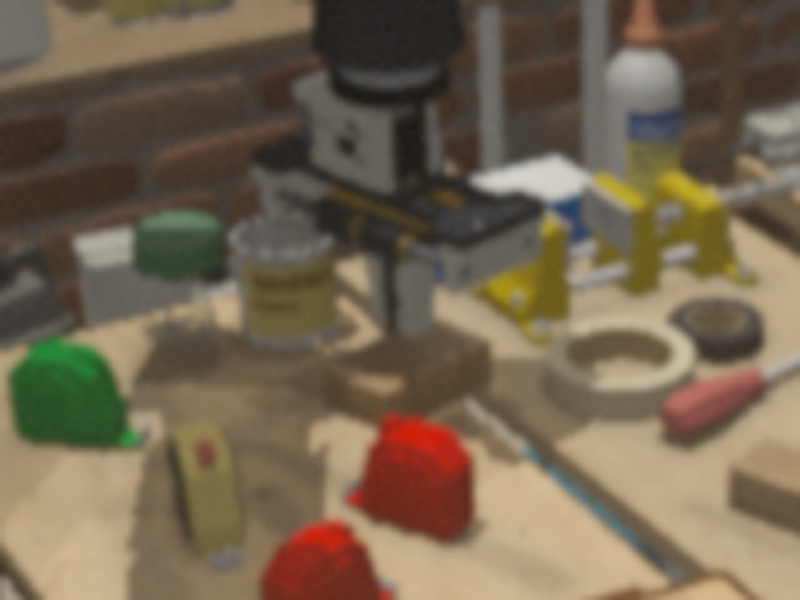

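The scene view shows the shut fingers (crop 400,300) standing above the block's top, so the real tips sit higher than the TCP reading implies. I'll measure that offset from the scene depth.

Run:
```python
from h import *
_,d=arm.grab_frame("scene");c=arm.get_calibration("scene")
for u in (222,226,230):
  print(u)
  for v in range(142,170,2):
    m=np.zeros(d.shape,bool);m[v,u]=1
    P=mask_pts(m,d,c)
    if len(P):print(v,P[0].round(3))
s=arm.get_state();print(s["width"],s["eef_pos"],s["force"])
```

```text
222
142 [0.511 0.356 0.129]
144 [0.513 0.361 0.12 ]
146 [0.528 0.392 0.096]
148 [0.53  0.397 0.086]
150 [0.53  0.397 0.079]
152 [0.531 0.401 0.07 ]
154 [0.531 0.401 0.062]
156 [0.531 0.401 0.056]
158 [ 0.604  0.552 -0.04 ]
160 [0.537 0.415 0.033]
162 [0.53  0.403 0.033]
164 [0.524 0.391 0.032]
166 [0.517 0.377 0.033]
168 [0.51  0.364 0.034]
226
142 [0.52  0.346 0.131]
144 [0.521 0.349 0.123]
146 [0.534 0.375 0.102]
148 [0.534 0.376 0.094]
150 [0.535 0.378 0.086]
152 [0.533 0.375 0.081]
154 [0.533 0.375 0.074]
156 [0.532 0.375 0.066]
158 [0.534 0.38  0.057]
160 [0.548 0.409 0.032]
162 [0.541 0.395 0.033]
164 [0.536 0.385 0.031]
166 [0.53  0.376 0.03 ]
168 [0.524 0.363 0.031]
230
142 [0.529 0.336 0.133]
144 [0.525 0.33  0.13 ]
146 [0.548 0.375 0.098]
148 [0.549 0.377 0.09 ]
150 [0.547 0.373 0.085]
152 [0.55  0.38  0.074]
154 [0.55  0.382 0.066]
156 [0.547 0.376 0.062]
158 [0.548 0.378 0.054]
160 [0.559 0.4   0.033]
162 [0.554 0.392 0.031]
164 [0.546 0.377 0.032]
166 [0.541 0.368 0.03 ]
168 [0.539 0.364 0.025]
0.0013699297273114693 [0.54155897 0.39279183 0.01110579] [-0.68105778 -0.83737236 -0.00880866]
```

```bash
for i in 1; do python3 -m crank '[[[0,0,0.3,0],[0,0,0.5,0],[0,0,0.5,0]]]' 1 20|grep -E "pos|force:"; python3 -m crank '[[[0,0,0.08,0],[0,0,0.08,0]]]' |grep -E "pos|force:";python3 -m crank '[[[0,0,0.08,0],[0,0,0.08,0]]]' |grep -E "pos|force:";python3 -m crank '[[[0,0,0.08,0],[0,0,0.08,0]]]' |grep -E "pos|force:"; done
```

```text
eef_pos: [0.5412, 0.3923, -0.0023]
force: [0.3, 0.4, -0.1]
gripper_force: 0.0
eef_pos: [0.5415, 0.3928, -0.0035]
force: [-0.1, -0.1, -0.5]
gripper_force: 0.0
eef_pos: [0.5415, 0.3927, -0.0055]
force: [-0.5, 0.0, 0.4]
gripper_force: 0.0
eef_pos: [0.5416, 0.3928, -0.0074]
force: [-0.6, -0.2, 0.5]
gripper_force: 0.3
```

```bash
python3 -m crank '[[[0,0,0.08,0],[0,0,0.08,0]]]'|grep -E "pos|force:"; python3 -m crank '[[[0,0,0.08,0],[0,0,0.08,0]]]' |grep -E "pos|force:";python3 -m crank '[[[0,0,0.08,0],[0,0,0.08,0]]]' |grep -E "pos|force:"
```

```text
eef_pos: [0.5417, 0.3928, -0.0075]
force: [-4.4, -2.1, 13.9]
gripper_force: 6.8
eef_pos: [0.5418, 0.3929, -0.0076]
force: [-10.4, -4.7, 27.2]
gripper_force: 13.5
eef_pos: [0.5418, 0.3929, -0.0077]
force: [-15.5, -7.6, 40.9]
gripper_force: 20.1
```

Contact came at TCP z = -0.0074 with the tips on the 31 mm top, so the tips are 38.4 mm behind the reported TCP. I'll use that offset from here on: raise, open, then descend properly.

```bash
sed -i 's/def go(x,y,z,yaw_deg,s=None):/def go(x,y,z,yaw_deg,s=None):\n    z=z-.0384 # z is the height of the real finger tips/' h.py
python3 -m crank '[[[0,0,-2,0],[0,0,-2,0],[0,0,-2,0],[0,0,-2,0],[0,0,-2,0],[0,0,-2,0],[0,0,-2,0],[0,0,-2,0],[0,0,-2,0],[0,0,-2,0]]]' 0 20; python3 -m crank '[[[0,0,1.5,0],[0,0,2.5,0],[0,0,2.5,0],[0,0,2.5,0]]]' 0; python3 -m crank '[[[0,0,0,0],[0,0,0,0],[0,0,0,0],[0,0,0,0],[0,0,0,0]]]' 1 20
python3 - <<'E'
from h import *
go(.443,.029,.11,-93)
E
```

```text
t: 7.15
eef_pos: [0.5416, 0.3928, 0.0367]
ee_rot: [-3.142, -0.0, 0.277]
force: [0.5, -0.7, -0.6]
width: 0.087
gripper_force: 0.0
t: 7.65
eef_pos: [0.5422, 0.3933, -0.0249]
ee_rot: [-3.141, -0.001, 0.277]
force: [-0.4, -0.5, 0.9]
width: 0.0878
gripper_force: 0.0
t: 8.28
eef_pos: [0.5417, 0.3929, -0.0254]
ee_rot: [-3.141, -0.0, 0.277]
force: [-1.8, -0.4, 4.0]
width: 0.0599
gripper_force: 20.0
t 8.28 row [-7.78 12.92 -3.89] turn 21.78 | other way -50.22
```

```bash
python3 -m crank '[[[0,0,-2,0],[0,0,-3.9,0],[-7.76,12.84,-3.9,21.8],[-7.76,12.84,-3.9,21.8],[-7.76,12.84,-3.9,21.8],[-7.76,12.84,-3.9,21.8],[-7.76,12.84,-3.9,21.8],[-7.76,12.84,-3.9,21.8],[-7.76,12.84,-3.9,21.8],[-7.76,12.84,-3.9,21.8],[-7.76,12.84,-3.9,21.8],[-7.76,12.84,-3.9,21.8]]]' 1 20;  python3 -m crank '[[[0,0,0,0],[0,0,0,0],[0,0,0,0]]]';python3 - <<'E'
from h import *
go(.443,.031,.024,-93.1)
im,d=arm.grab_frame("wrist");cv2.imwrite("pics/w3.png",im[:,:,::-1])
E
```

```text
t: 9.78
eef_pos: [0.4426, 0.0309, 0.0715]
ee_rot: [3.142, 0.0, -1.604]
force: [0.2, 0.3, -1.2]
width: 0.0598
gripper_force: 20.0
t: 10.15
eef_pos: [0.4427, 0.031, 0.0716]
ee_rot: [3.142, -0.0, -1.596]
force: [-1.2, -1.7, -0.3]
width: 0.0597
gripper_force: 20.0
t 10.15 row [-0.   -0.01  3.44] turn 0.34 | other way -71.66
```

View pics/w3.png

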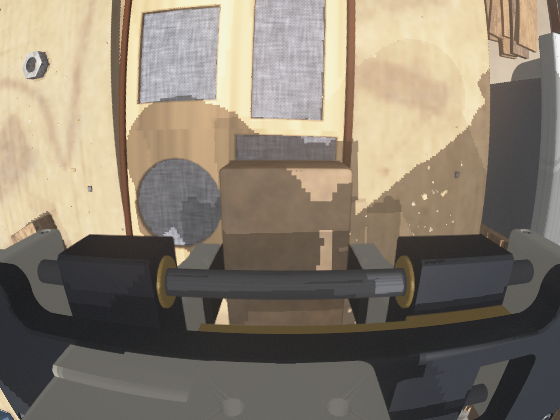

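The block is held level, with the large well below it (far edge at row 137, columns 235–337). I'll check the well corners against the plan.

Run:
```python
from h import *
print(wrist_at_z([(235,137),(337,137)],.014).tolist(),"tape well",wrist_at_z([(252,117),(324,120)],.014).tolist(),"lock",wrist_at_z([(137,103),(218,98),(220,7),(141,15)],.014).tolist(),"round L/R/far",wrist_at_z([(138,202),(221,200),(178,157)],.014).tolist())
print("held block far top corners",wrist_at_z([(222,168),(350,168)],.0716+.0384-.013+.031).tolist())
```

```text
[[0.4813, -0.0306, 0.014], [0.4015, -0.0286, 0.014]] tape well [[0.4674, -0.0457, 0.014], [0.4116, -0.042, 0.014]] lock [[0.5637, -0.0652, 0.014], [0.4937, -0.0623, 0.014], [0.4911, -0.1389, 0.014], [0.5599, -0.1426, 0.014]] round L/R/far [[0.5706, 0.0191, 0.014], [0.4956, 0.0198, 0.014], [0.5294, -0.0172, 0.014]]
held block far top corners [[0.4701, -0.0207, 0.128], [0.4137, -0.0193, 0.128]]
```

```bash
python3 -m crank '[[[0,0,1.5,0.3],[0,0,2.8,0.3],[0,0,3.3,0.3],[0,0,3.52,0.3],[0,0,3.52,0.3],[0,0,3.52,0.3]]]' 1 20; python3 -m crank '[[[0,0,0,0],[0,0,0,0],[0,0,0,0],[0,0,-1,0],[0,0,-3,0],[0,0,-4,0],[0,0,-4,0]]]' 0
python3 - <<'E'
from h import *
a=np.radians(78);
go(.363,.310,.12,78-0); go(.363,.310,.12,78-180)
im,d=arm.grab_frame("wrist");np.save("w4d.npy",d);cv2.imwrite("pics/w4.png",im[:,:,::-1])
E
```

```text
t: 10.95
eef_pos: [0.4435, 0.0313, -0.0155]
ee_rot: [-3.14, 0.001, -1.624]
force: [0.9, 0.4, -0.2]
width: 0.0599
gripper_force: 20.0
t: 11.82
eef_pos: [0.4442, 0.0316, 0.0857]
ee_rot: [-3.138, 0.002, -1.624]
force: [-0.3, 0.2, -0.1]
width: 0.0877
gripper_force: 0.0
t 11.82 row [-10.95   3.83   0.17] turn -34.21 | other way 37.79
t 11.82 row [-10.95   3.83   0.17] turn 1.79 | other way -70.21
```

View pics/w4.png

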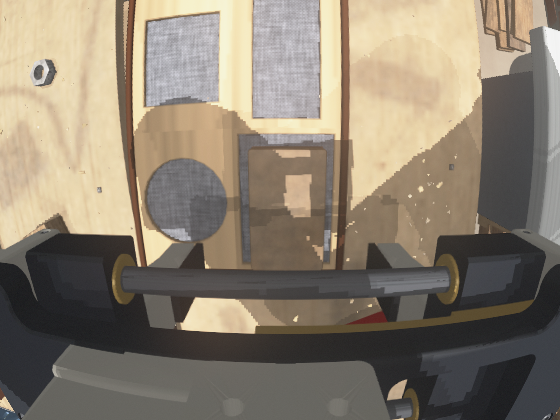

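The block sits inside its well (columns 249–325 within 239–333, grey margin all round). Next, the tape measure.

```bash
python3 -m crank '[[[-10.95,3.83,0.17,1.8],[-10.95,3.83,0.17,1.8],[-10.95,3.83,0.17,1.8],[-10.95,3.83,0.17,1.8],[-10.95,3.83,0.17,1.8],[-10.95,3.83,0.17,1.8],[-10.95,3.83,0.17,1.8],[-10.95,3.83,0.17,1.8]]]' 0.2
python3 - <<'E'
from h import *
go(.363,.310,.025,-102)
im,d=arm.grab_frame("wrist");cv2.imwrite("pics/w5.png",im[:,:,::-1])
E
```

```text
t: 12.88
eef_pos: [0.3618, 0.3081, 0.0789]
ee_rot: [3.141, -0.001, -1.782]
force: [0.0, 0.2, 0.4]
width: 0.0702
gripper_force: 0.0
t 12.88 row [-0.09 -0.03  3.69] turn -0.02 | other way 71.98
```

View pics/w5.png

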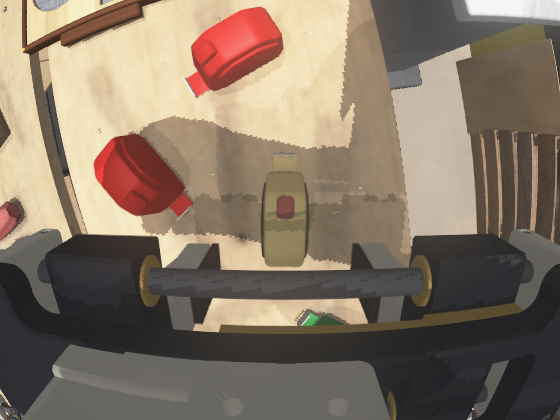

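The tape is aligned (column ~285, midway between the fingers), with its hook at the top (-y). Descend, grip and lift.

```bash
python3 -m crank '[[[-0.1,0,1.5,0],[-0.1,0,3,0],[-0.1,0,3.7,0],[-0.1,0,3.7,0],[-0.1,0,3.7,0]]]' 0.2; python3 -m crank '[[[0,0,0,0],[0,0,0,0],[0,0,0,0],[0,0,0,0],[0,0,0,0],[0,0,0,0],[0,0,0,0]]]' 1 35
python3 - <<'E'
from h import *
go(.437,-.0975-.0085,.025,-93.1)
E
```

```text
t: 13.55
eef_pos: [0.3628, 0.312, -0.0124]
ee_rot: [-3.141, 0.001, -1.782]
force: [-0.3, -0.7, -0.1]
width: 0.0703
gripper_force: 0.0
t: 14.42
eef_pos: [0.3623, 0.312, -0.013]
ee_rot: [-3.141, 0.0, -1.781]
force: [-0.8, -1.0, 2.7]
width: 0.0298
gripper_force: 34.9
t 14.43 row [ 1.573e+01 -6.410e+00  1.000e-02] turn -1.79 | other way 70.21
```

```bash
python3 -m crank '[[[0,0,-2,0],[0,0,-3.8,0],[15,-6.26,-3.8,-1.8],[15,-6.26,-3.8,-1.8],[15,-6.26,-3.8,-1.8],[15,-6.26,-3.8,-1.8],[15,-6.26,-3.8,-1.8],[15,-6.26,-3.8,-1.8],[15,-6.26,-3.8,-1.8],[15,-6.26,-3.8,-1.8],[15,-6.26,-3.8,-1.8],[15,-6.26,-3.8,-1.8]]]' 1 35
python3 - <<'E'
from h import *
go(.4375,-.0875,.0334,-93.1)
E
```

```text
t: 15.92
eef_pos: [0.4367, -0.0868, 0.0817]
ee_rot: [3.141, 0.0, -1.623]
force: [-0.7, -0.3, -2.6]
width: 0.03
gripper_force: 34.9
t 15.93 row [ 0.03 -0.03  3.47] turn 0.02 | other way -71.98
```

```bash
python3 -m crank '[[[0,0,1.5,0],[0,0,2.6,0],[0,0,3.2,0],[0,0,3.4,0],[0,0,3.45,0],[0,0,3.45,0]]]' 1 35; python3 -m crank '[[[0,0,0,0],[0,0,0,0],[0,0,0,0],[0,0,0,0]]]' 0.3; python3 -m crank '[[[0,0,-1,0],[0,0,-3,0],[0,0,-5,0],[0,0,-5,0]]]' 0.3
python3 - <<'E'
from h import *
go(.409,-.284,.10,-33.6); go(.409,-.284,.10,-33.6+180)
im,d=arm.grab_frame("wrist");cv2.imwrite("pics/w6.png",im[:,:,::-1])
E
```

```text
t: 16.68
eef_pos: [0.4376, -0.0872, -0.0038]
ee_rot: [-3.14, 0.0, -1.623]
force: [0.3, 1.0, -2.0]
width: 0.0294
gripper_force: 34.9
t: 17.18
eef_pos: [0.437, -0.0876, -0.0043]
ee_rot: [-3.141, 0.0, -1.624]
force: [0.5, 0.3, -0.4]
width: 0.0601
gripper_force: 0.0
t: 17.68
eef_pos: [0.4398, -0.0872, 0.1245]
ee_rot: [-3.134, 0.001, -1.624]
force: [-0.6, 0.1, -0.0]
width: 0.0617
gripper_force: 0.0
t 17.68 row [7.93 0.84 2.5 ] turn -11.88 | other way 60.12
t 17.68 row [7.93 0.84 2.5 ] turn 24.12 | other way -47.88
```

View pics/w6.png

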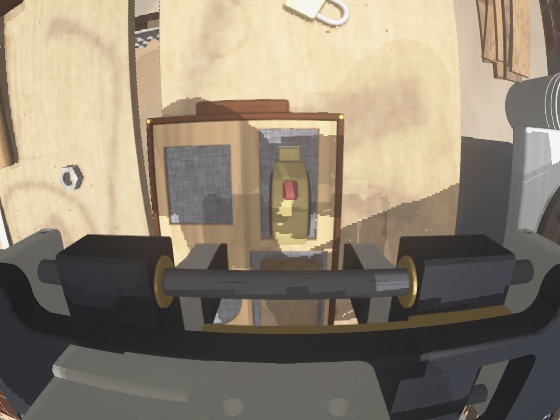

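The tape stands inside its well, with grey margin around it (well columns 258–322, tape 270–310). Next, the padlock: hover first and measure it from the wrist camera.

```bash
python3 -m crank '[[[7.93,0.84,0,-11.9],[7.93,0.84,0,-11.9],[7.93,0.84,0,-11.9],[7.93,0.84,1.5,-11.9],[7.93,0.84,1.5,-11.9],[7.93,0.84,1.5,-11.9],[7.93,0.84,1.5,-11.9],[7.93,0.84,1.5,-11.9]]]' 0.15
python3 - <<'E'
from h import *
s=arm.get_state();im,d=arm.grab_frame("wrist")
for r in arm.trace("padlock_center","wrist")[:3]:
    v,u=np.nonzero(r["mask"]);Q=wrist_at_z(list(zip(u,v)),.015,s)
    print(round(r["score"],2),r["extent"],rect(Q))
go(.409,-.284,.0095,-33.6)
E
```

```text
t: 18.73
eef_pos: [0.4051, -0.2841, 0.0825]
ee_rot: [3.141, 0.001, -0.589]
force: [0.2, -0.2, -0.0]
width: 0.0743
gripper_force: 0.0
0.58 [259.7, 181.3, 46.7, 67.1] (array([ 0.4  , -0.279]), 0.06, 0.04, 'long axis deg', -31.4)
t 18.82 row [ 0.12 -0.09  4.47] turn -0.02 | other way 71.98
```

```bash
python3 -m crank '[[[0.2,-0.08,2,-0.2],[0.2,-0.08,4,-0.2],[0.2,-0.08,4.45,-0.2],[0.2,-0.08,4.45,-0.2],[0.2,-0.08,4.45,-0.2]]]' 0.15; python3 -m crank '[[[0,0,0,0],[0,0,0,0],[0,0,0,0],[0,0,0,0],[0,0,0,0],[0,0,0,0],[0,0,0,0]]]' 1 30
python3 - <<'E'
from h import *
go(.526,-.1165,.10,-93.1)
E
```

```text
t: 19.45
eef_pos: [0.4122, -0.2859, -0.0264]
ee_rot: [-3.141, -0.003, -0.568]
force: [-0.1, -1.0, 0.7]
width: 0.0743
gripper_force: 0.0
t: 20.32
eef_pos: [0.4107, -0.2855, -0.028]
ee_rot: [3.142, -0.0, -0.568]
force: [-1.2, 0.4, 5.4]
width: 0.0392
gripper_force: 30.0
t 20.32 row [ 0.25 -8.18 -3.59] turn 12.11 | other way -59.89
```

```bash
python3 -m crank '[[[0,0,-2,0],[0,0,-4,0],[0.25,-8.18,-4,12.1],[0.25,-8.18,-4,12.1],[0.25,-8.18,-4,12.1],[0.25,-8.18,-4,12.1],[0.25,-8.18,-4,12.1],[0.25,-8.18,-4,12.1],[0.25,-8.18,-4,12.1],[0.25,-8.18,-4,12.1],[0.25,-8.18,-4,12.1]]]' 1 30
python3 - <<'E'
from h import *
go(.526,-.1165,.020,-93.1)
im,d=arm.grab_frame("wrist");cv2.imwrite("pics/w7.png",im[:,:,::-1])
E
```

```text
t: 21.7
eef_pos: [0.526, -0.1166, 0.0718]
ee_rot: [3.142, 0.0, -1.622]
force: [-0.2, 0.4, -1.5]
width: 0.0389
gripper_force: 30.0
t 21.7 row [-0.   -0.    3.61] turn 0.03 | other way -71.97
```

View pics/w7.png

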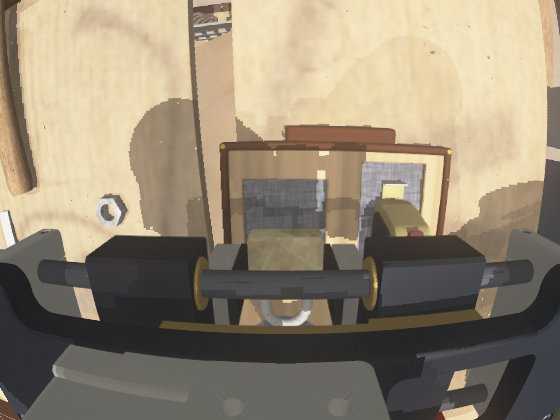

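The padlock is held level over the square well (columns 243–326). Lower in steps, because the gripper body passes just over the tape.

```bash
python3 -m crank '[[[0,0,1.5,0],[0,0,2.8,0],[0,0,3.2,0],[0,0,3.2,0]]]' 1 30; python3 -m crank '[[[0,0,0.2,0],[0,0,0.2,0]]]'; python3 -m crank '[[[0,0,0.2,0],[0,0,0.2,0]]]'
```

```text
t: 22.25
eef_pos: [0.526, -0.1166, -0.0082]
ee_rot: [3.141, -0.0, -1.624]
force: [0.1, 0.3, -1.2]
width: 0.0394
gripper_force: 30.0
t: 22.5
eef_pos: [0.5265, -0.1164, -0.0125]
ee_rot: [-3.14, 0.0, -1.624]
force: [-0.3, -0.2, -1.4]
width: 0.0395
gripper_force: 30.0
t: 22.75
eef_pos: [0.5258, -0.1165, -0.0183]
ee_rot: [3.141, 0.0, -1.624]
force: [0.2, -1.2, -1.3]
width: 0.0391
gripper_force: 30.0
```

```bash
python3 -m crank '[[[0,0,0,0],[0,0,0,0],[0,0,0,0],[0,0,-0.5,0],[0,0,-2.5,0],[0,0,-4.5,0],[0,0,-4.5,0]]]' 0.36
python3 - <<'E'
from h import *
go(.6865,-.1225,.09,180);
E
```

```text
t: 23.62
eef_pos: [0.5293, -0.1164, 0.0996]
ee_rot: [-3.133, 0.001, -1.623]
force: [0.1, 0.2, -0.7]
width: 0.0559
gripper_force: 0.0
t 23.62 row [-0.09 -6.27  1.98] turn 17.4 | other way -54.6
```

```bash
python3 -m crank '[[[0,-6.27,0,17.4],[0,-6.27,0,17.4],[0,-6.27,0,17.4],[0,-6.27,1.5,17.4],[0,-6.27,1.5,17.4],[0,-6.27,1.5,17.4],[0,-6.27,1.5,17.4],[0,-6.27,1.5,17.4],[0,-6.27,1.5,17.4],[0,-6.27,1.5,17.4],[0,-6.27,1.5,17.4],[0,-6.27,1.5,17.4]]]' 0.3
python3 - <<'E'
from h import *
s=arm.get_state();im,d=arm.grab_frame("wrist");cv2.imwrite("pics/w8.png",im[100:300,180:400][:,:,::-1].repeat(3,0).repeat(3,1)[:600,:660])
for n in ("nut_center","collar_center"):
  for r in arm.trace(n,"wrist")[:3]:
    m=r["mask"].astype(np.uint8)
    v,u=np.nonzero(m);Q=wrist_at_z(list(zip(u,v)),.012,s)[:,:2];c0=(Q.max(0)+Q.min(0))/2
    A=np.arange(0,180,5);w=[np.ptp(Q@[np.cos(np.radians(a)),np.sin(np.radians(a))]) for a in A]
    print(n,round(r["score"],2),r["extent"],c0.round(4),Q.mean(0).round(4),[(int(a),round(x*1000)) for a,x in zip(A,w)])
go(.6865,-.1225,.0045,180)
E
```

```text
t: 25.12
eef_pos: [0.6825, -0.1248, 0.0569]
ee_rot: [-3.142, -0.0, -3.141]
force: [0.2, -0.2, -0.4]
width: 0.0615
gripper_force: 0.0
collar_center 0.88 [15.5, 32.1, 30.2, 31.1] [ 0.5219 -0.3634] [ 0.5223 -0.3627] [(0, 32), (5, 33), (10, 34), (15, 35), (20, 36), (25, 36), (30, 37), (35, 38), (40, 38), (45, 38), (50, 39), (55, 39), (60, 40), (65, 40), (70, 40), (75, 40), (80, 40), (85, 39), (90, 39), (95, 38), (100, 38), (105, 38), (110, 37), (115, 36), (120, 35), (125, 34), (130, 33), (135, 32), (140, 31), (145, 30), (150, 30), (155, 29), (160, 29), (165, 29), (170, 29), (175, 31)]
collar_center 0.61 [489.9, 2.1, 33.3, 8.3] [0.4853 0.071 ] [0.4869 0.0755] [(0, 13), (5, 12), (10, 12), (15, 11), (20, 13), (25, 16), (30, 19), (35, 22), (40, 24), (45, 26), (50, 28), (55, 30), (60, 32), (65, 33), (70, 34), (75, 35), (80, 35), (85, 36), (90, 37), (95, 38), (100, 39), (105, 39), (110, 39), (115, 38), (120, 38), (125, 37), (130, 35), (135, 34), (140, 32), (145, 30), (150, 28), (155, 26), (160, 23), (165, 20), (170, 17), (175, 15)]
t 25.27 row [-0.16  0.09  3.63] turn -0.0 | other way 72.0
```

View pics/w8.png

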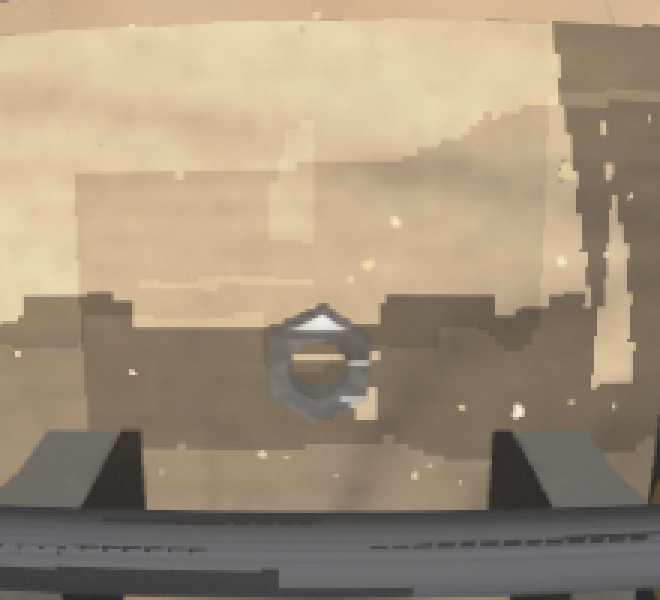

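The nut's corners point up and down (324,305 and 316,420), so its flats face the fingers, and it is centred between them at column ~318. I'll compute its position.

Run:
```python
from h import *
print(wrist_at_z([(286,225),(286.3,211),(285.3,240)],.013).tolist()); go(.6865,-.1235,.0045,180)
```

```text
[[0.69, -0.1238, 0.013], [0.6788, -0.1235, 0.013], [0.7025, -0.1243, 0.013]]
t 25.27 row [-0.16  0.05  3.63] turn -0.0 | other way 72.0
```

```bash
python3 -m crank '[[[-0.2,0.04,2,0.5],[-0.2,0.04,3.3,0.5],[-0.2,0.04,3.6,0.5],[-0.2,0.04,3.6,0.5],[-0.2,0.04,3.6,0.5]]]' 0.3; python3 -m crank '[[[0,0,0,0],[0,0,0,0],[0,0,0,0],[0,0,0,0],[0,0,0,0],[0,0,0,0]]]' 1 25
python3 - <<'E'
from h import *
go(.533,.0225,.10,180)
E
```

```text
t: 25.9
eef_pos: [0.6889, -0.1238, -0.0313]
ee_rot: [3.142, 0.003, 3.097]
force: [-0.4, 0.3, 0.2]
width: 0.0613
gripper_force: 0.0
t: 26.65
eef_pos: [0.6876, -0.1239, -0.0331]
ee_rot: [-3.142, 0.0, 3.097]
force: [-0.4, -0.2, 2.1]
width: 0.0259
gripper_force: 25.0
t 26.65 row [ 6.44  5.57 -3.79] turn -0.51 | other way 71.49
```

Gripped at 25.9 mm, which matches the nut's flats. Carry it to the round well.

```bash
python3 -m crank '[[[0,0,-2,0],[0,0,-3.8,0],[6.44,5.57,-3.8,-0.5],[6.44,5.57,-3.8,-0.5],[6.44,5.57,-3.8,-0.5],[6.44,5.57,-3.8,-0.5],[6.44,5.57,-3.8,-0.5],[6.44,5.57,-3.8,-0.5],[6.44,5.57,-3.8,-0.5]]]' 1 25
python3 - <<'E'
from h import *
go(.533,.0225,.0138,180)
im,d=arm.grab_frame("wrist")
for r in arm.trace("bay_nut","wrist")[:2]:
    v,u=np.nonzero(r["mask"]);print(round(r["score"],2),r["extent"],rect(wrist_at_z(list(zip(u,v)),.014)))
E
```

```text
t: 27.78
eef_pos: [0.5334, 0.0219, 0.0616]
ee_rot: [-3.141, -0.0, 3.14]
force: [0.6, -0.4, -0.4]
width: 0.0259
gripper_force: 25.0
t 27.77 row [0.02 0.02 3.45] turn -0.02 | other way 71.98
0.92 [205.5, 155.9, 167.7, 111.9] (array([0.534, 0.022]), 0.126, 0.09, 'long axis deg', 87.0)
```

```bash
python3 -m crank '[[[0,0,1.5,0],[0,0,2.8,0],[0,0,3.3,0],[0,0,3.44,0],[0,0,3.44,0],[0,0,3.44,0]]]' 1 25; python3 -m crank '[[[0,0,0,0],[0,0,0,0],[0,0,-0.3,0],[0,0,-1,0],[0,0,-3,0],[0,0,-5,0],[0,0,-7,0],[8,0,-7,0],[8,0,-7,0],[8,0,-7,0],[8,0,-7,0],[8,0,-7,0]]]' 0.65
```

```text
t: 28.62
eef_pos: [0.5338, 0.0227, -0.0231]
ee_rot: [3.141, 0.002, 3.141]
force: [0.7, 1.0, -0.8]
width: 0.026
gripper_force: 25.0
t: 30.12
eef_pos: [0.3331, 0.0231, 0.1519]
ee_rot: [3.14, 0.003, -3.141]
force: [0.5, 0.4, -0.4]
width: 0.0304
gripper_force: 0.0
```

Run:
```python
from h import *
c=arm.get_calibration("top");im,d=arm.grab_frame("top")
im0=np.load("top0.npz")["im"]
cv2.imwrite("pics/fin.png",cv2.resize(im[130:280,215:430],(800,558),interpolation=2)[:,:,::-1])
P=mask_pts(np.ones(d.shape,bool),d,c);yw=np.radians(-3.1);x=np.array([np.cos(yw),np.sin(yw)]);y=np.array([-x[1],x[0]])
def chk(n,b,r,lo,hi):
    Q=P[(np.hypot(P[:,0]-b[0],P[:,1]-b[1])<r)&(P[:,2]>lo)&(P[:,2]<hi)]
    if len(Q)<5: print(n,"none",len(Q));return
    rc=rect(Q);v=rc[0]-b;print(n,len(Q),"z med",np.median(Q[:,2]).round(4),"rect",rc,"in bay",(v@x).round(3),(v@y).round(3))
chk("block",np.array([.444,.029]),.06,.025,.06)
chk("tape",np.array([.437,-.0975]),.05,.05,.1)
chk("lock",np.array([.527,-.1025]),.036,.0175,.04)
chk("nut",np.array([.5335,.023]),.036,.0165,.04)
def dz(a): return abs(a.astype(int)).sum()
for n,(u,v) in dict(offcut=(253,159),collar=(421,215)).items(): print(n,np.abs(im[v-20:v+20,u-30:u+30].astype(int)-im0[v-20:v+20,u-30:u+30]).mean())
print(arm.get_state()["eef_pos"])
```

```text
block 806 z med 0.0392 rect (array([0.443, 0.031]), 0.1, 0.06, 'long axis deg', 86.8) in bay -0.001 0.002
tape 289 z med 0.0682 rect (array([ 0.437, -0.085]), 0.062, 0.035, 'long axis deg', 87.7) in bay -0.001 0.012
lock 192 z med 0.0229 rect (array([ 0.528, -0.106]), 0.059, 0.052, 'long axis deg', 53.6) in bay 0.001 -0.003
nut 52 z med 0.0208 rect (array([0.534, 0.023]), 0.029, 0.022, 'long axis deg', -0.3) in bay 0.0 0.0
offcut 6.7283333333333335
collar 7.59625
[0.33380605 0.02325007 0.15173982]
```

View pics/fin.png

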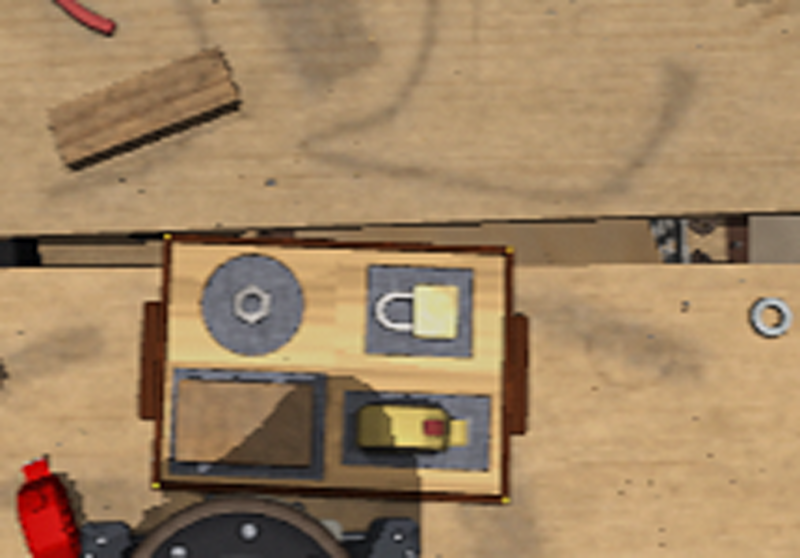

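The final view shows every part down inside its own well: block top at 39 mm, nut at 21 mm, padlock and tape measure centred. The offcut and collar are where they were, and the arm is clear.

```bash
python3 -c "
from station import arm
print(arm.job_done())"
```

```text
the job is handed in; nothing more can be done
None
```

I packed the sanding block, tape measure, nearer padlock and six-sided nut each into its own well, left the offcut and collar where they lay, and handed the job in at about 30 s; the hand-in gave no verdict.

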